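Teach the vial sensor

ROBOT

A 6-joint arm with a two-finger parallel gripper is mounted at the origin on a cart in front of the work surface, level with it; the furniture and walls round the work are solid. World frame = base frame: x ahead of the robot, y to its left, z up, the work surface at z = 0. Lengths are in m, angles in rad, forces in N, time in s.
With the tool pointing down it reaches from about 0.35 to 0.975 m from the base axis. Payload 4.9 kg.
Tool frame: the origin (TCP) lies at the very end of the fingers, on their centre line; the grasp point (between the pads) lies 19 mm behind it; z points along the fingers, y is the line along which they close (so a half turn about z gives the same grasp; the last joint's range is limited). The gripper opens to 85 mm and grips with 20 to 120 N. Pads are 22 mm wide; open, the fingers measure 114 mm over their backs; the gripper's body (76 mm by 85 mm) begins 54 mm behind the grasp point. The pads swing forward as they close: fully open they stand 13 mm farther back than shut.
Start: joints at [-1.275, 0.053, 1.613, -0, 1.476, -0.119], TCP at [0.252, -0.572, 0.231] pointing down, gripper open.
Joint ranges: [-3.01, 3.01], [-1.01, 2.22], [0.06, 2.58], [-1.02, 4.17], [0.09, 2.62], [-3.14, 3.14]. Speed limits (rad/s): [2.57, 2.57, 3.14, 3.14, 3.14, 3.14].

INTERFACE

Orientations are given as a rotation vector (axis times angle).
In Python, from station import ctrl, imaging gives the robot as it stands.
- The arm moves only by the tool play_rows, never from a script. Its argument "series" is a list of rows, each a list of 3 entries, a list of its own where there are three numbers: the opening, from 0 (shut) to 1 (fully open), then the shift along the tool's x, y, z each as a share of 0.05 m, from -1 to 1, then the turn, a rotation vector about the tool's x, y, z each as a share of 8 degrees, from -1 to 1. In form: [[grip, [dx, dy, dz], [ax, ay, az]], ...]. A call has 1 to 8 rows; each row shifts and turns the commanded pose from where the row before left it, along the tool's axes as they then stand; what a row does not reach is not made up. A row lasts 1/8 s, in which the tool goes at most 62.5 mm and 10.7 degrees, less where a joint would pass 70% of its speed; a pose out of reach is approached as far as the arm can. A call with a number of a shift or a turn outside -1 to 1 is refused whole. A call with a gripper value outside its range is refused whole. The fingers move at their own pace and stop on an object; "force" is the grip in N (left out, the last holds). Time passes only in rows, so rows that do not move let the fingers close. It gives the time, the measured TCP pose, the force, the opening and the grip force at its end, in the units of the state.
- ctrl.get_obs(): the state, without advancing time (a new reading comes with each control period).
- imaging.get_image(name): name is "scene" or "top" or "wrist"; returns a dict with "color" (384x512x3 uint8, blue, green, red), "fx", "fy", "cx", "cy" (pixels), "D" ([k1, k2, p1, p2, k3] as OpenCV has them; the pictures are not rectified), "extrinsics" (4x4, takes a point from world to camera coordinates); the wrist camera has in their place "hand_eye" (4x4, takes a point from camera to tool coordinates, whose origin is the TCP and whose axes are the flange's). Camera axes: x right, y down, z forward; pixel columns grow to the right and rows downward; lengths in m; the calibration is good to about 2 mm. A picture is of the moment at which its call begins: read the wrist's pose just before it. There is no depth.
- ctrl.finish_job(): hands the job in; it is judged then, once.
The state is a dict: "t": time; "q": joint angles; "dq": joint speeds; "effort": joint torques, N m; "tool_pos": TCP position; "tool_rot": TCP orientation; "contact_force": force on the tool from outside, world axes, zero at the start; "wrist_torque": the same for the moment, N m; "opening": finger opening in m; "grip_force": force on a finger pad.
Only numpy, scipy, OpenCV 4.12 (cv2) and the standard library are available. Lean on these libraries where they do the work, as an engineer would, in place of code of your own. Each camera call takes 0.05 s, during which the arm holds its last target. There are 200 camera calls.

TASK

Lay the small white vial flat on the sensor stage, centred between the two orange stops and along the black line, and let go of it. Then take the yellow stylus out of its stand, reach its steel tip through the blue-ringed hole in the control box and press the recessed red button all the way down; finish while still gripping the stylus and holding the button down. The vial must stay where you put it, and the plate, marker and forceps must be left alone.

Things in the scene. Friction and masses are not known exactly. Their poses are not given: they have to be found in the camera images.
- vial: small white capped vial lying on its side, loose, 44 mm long (along its x), 15 mm wide (y) and 15 mm high; origin at the centre of its underside; it lies flat and does not roll; pinch it across its width
- stage: fixed sensor stage, 110 (x) x 90 (y) x 20 mm high, grey with an aluminium top; the origin is the centre of its underside. On the top two orange stops (10 mm thick, 36 mm wide along y, 12 mm high) face each other along its x with 54 mm between them; a black line runs along x from stop to stop through the centre. The vial belongs there with its long axis along the stage's x (either way round); both sides (+y and -y) are open for fingers
- stage_centre (a point): centre of the stage's flat top, midway between the stops, 20 mm above the bench: where the middle of the vial's underside belongs
- control_box: fixed white and grey control box, 100 (x) x 80 (y) x 58 mm high, with a dark green screen on the top half toward its +x and a blue-ringed round hole toward its -x; origin at the centre of its underside. The hole is upright, 15 mm in diameter, 20 mm behind the origin (x = -20 mm)
- hole (a point): centre of the hole's mouth, on the top face of the control box, 58 mm above the bench. The hole goes straight down 20 mm, and the red button closes its lower end
- button_top (a point): centre of the top of the red button (18 mm in diameter) under the hole, 38 mm above the bench (20 mm below the box's top face) when not pressed; it goes down with the button
- teach_button (a joint): travel of the red button, m: 0 up, 0.006 fully down; a spring resists with about 1.7 N at first and 5 N when fully down, and pushes it up again when released
- stand: fixed grey block 50 x 50 x 66 mm high on a black 70 x 70 x 6 mm foot, with an upright 12 mm hole, 62 mm deep, in its middle that holds the stylus; origin at the centre of its underside
- stylus: loose stylus, about 40 g, 130 mm long, standing upright in the stand: a steel shaft 8 mm in diameter with a rounded tip is its lowest 60 mm, a round yellow handle 15 mm in diameter its upper 70 mm. Origin at the end of the tip, z along the stylus up to the handle. At the start the handle's lower end rests on the stand's top: the handle spans 66 to 136 mm above the bench and the tip is 6 mm above the bench; lift it 62 mm or more to draw it out
- stylus_tip (a point): end of the stylus's steel tip
- plate: bystander: round pink agar plate, 93 mm in diameter, 16 mm high; origin at the centre of its underside
- marker: bystander: white felt marker with a blue cap lying on the bench, 138 x 16 x 17 mm, long axis x; origin at the centre of its underside
- forceps: bystander: steel forceps lying on the bench, 123 x 15 x 6 mm, long axis x; origin at the centre of the underside

How it is judged:
By the outcome, as a careful person would: the job done as asked, in the order asked, and still so for the second after the job is handed in, while the arm keeps its last pose, push and grip.
It also fails if it takes over 51 s, if anything falls off the work surface, if the arm or the gripper's body presses on something with over 40 N, if the wrist force passes 120 N, or if a joint passes its speed limit or range.

## Working session

There is one attempt and no reset: what is moved stays moved. The work goes in short steps, Python scripts to look and compute and a tool call to move; the robot and the scene stay as the last step left them, time stands still between calls to the robot, and variables do not carry over. Pictures are saved under pics/ and viewed, at most 10 in all, crops included, and the job is handed in when it is done.

Besides the shell and the picture viewer there is one more tool, called as a command line: name --argument value ..., lists and objects as JSON in quotes. play_rows: Moves the arm, as the interface text tells. Shift numbers are shares of 0.05 m and turn numbers shares of 8 degrees, none past 1 either way. Its arguments: {"type":"object","properties":{"series":{"type":"array"},"force":{"type":"number"}},"required":["series"]}

```bash
ls; mkdir -p pics
cat > h.py <<'E'
import numpy as np,cv2
from scipy.spatial.transform import Rotation as R
from station import ctrl,imaging
def look(n,save=None):
    o=ctrl.get_obs(); im=imaging.get_image(n)
    if n=="wrist":
        T=np.eye(4);T[:3,:3]=R.from_rotvec(o["tool_rot"]).as_matrix();T[:3,3]=o["tool_pos"]
        im["c2w"]=T@np.array(im["hand_eye"])
    else: im["c2w"]=np.linalg.inv(np.array(im["extrinsics"]))
    im["K"]=np.array([[im["fx"],0,im["cx"]],[0,im["fy"],im["cy"]],[0,0,1]])
    if save: cv2.imwrite("pics/"+save,im["color"])
    return im
def ray(im,px,z):
    p=cv2.undistortPoints(np.array(px,float).reshape(-1,1,2),im["K"],np.array(im["D"],float)).reshape(-1,2)
    d=np.c_[p,np.ones(len(p))]@im["c2w"][:3,:3].T; o=im["c2w"][:3,3]
    return o+d*((z-o[2])/d[:,2])[:,None]
def proj(im,P):
    w=np.linalg.inv(im["c2w"])
    return cv2.projectPoints(np.array(P,float).reshape(-1,1,3),cv2.Rodrigues(w[:3,:3])[0],w[:3,3],im["K"],np.array(im["D"],float))[0].reshape(-1,2)
E
python3 - <<'E'
from h import *
for n in("top","scene"):
    im=look(n); cv2.imwrite(f"pics/{n}0.png",im["color"]); print(n,im["c2w"][:3,3].round(3),im["c2w"][:3,2].round(3),im["fx"])
o=ctrl.get_obs();print(o)
E
```

```text
pics
top [0.446 0.289 0.921] [ 0.111 -0.018 -0.994] 361.3851789395668
scene [-0.236  0.707  0.502] [ 0.791 -0.43  -0.435] 421.84400466048754
{'t': 0.1, 'q': array([-1.27501403e+00,  5.32811722e-02,  1.61413419e+00, -3.25908364e-05,
        1.47600598e+00, -1.18986677e-01]), 'dq': array([ 0.00129059, -0.00130853, -0.00314968,  0.00115572, -0.00068349,
       -0.00103566]), 'effort': array([ 9.63926723e-04, -3.94901741e+01, -3.71363068e+01, -9.45578813e-05,
        3.94356539e-03,  5.01805062e-06]), 'tool_pos': array([ 0.25169787, -0.57147004,  0.23020539]), 'tool_rot': array([-3.07249637e+00, -6.46487814e-01,  3.04176906e-04]), 'contact_force': array([-0.19905803, -0.48227487,  0.22157257]), 'wrist_torque': array([-0.05202379, -0.05224984,  0.00847511]), 'grip_force': 0.0, 'opening': 0.08546119710874824}
```

View pics/top0.png

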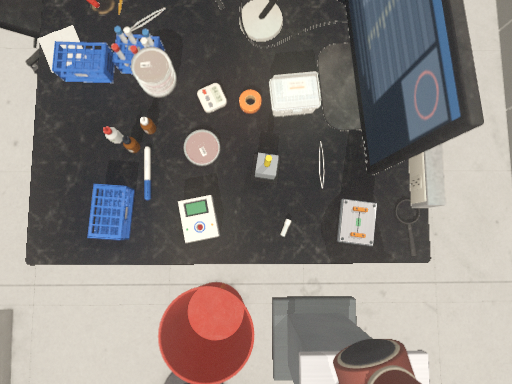

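View pics/scene0.png

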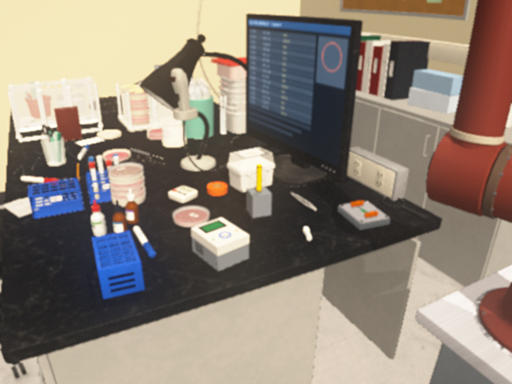

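The top view shows the vial at about (286,228), the stage with its orange stops at (358,222), and the control box at (199,218) with its hole near (200,227). The stylus stands at (267,160), the plate is at (201,148), the marker at (148,172) and the forceps at (321,165). The monitor overhangs to the right, from (370,170) upward.

Run:
```python
from h import *
im=look("top"); c=im["color"]; hsv=cv2.cvtColor(c,cv2.COLOR_BGR2HSV)
def blobs(m,roi,amin=6):
    x0,y0,x1,y1=roi; mm=np.zeros_like(m); mm[y0:y1,x0:x1]=m[y0:y1,x0:x1]
    n,l,s,ce=cv2.connectedComponentsWithStats(mm)
    return [(ce[i],s[i,4],cv2.minAreaRect(np.argwhere(l==i)[:,::-1].astype(np.float32))) for i in range(1,n) if s[i,4]>=amin]
white=cv2.inRange(hsv,(0,0,140),(180,60,255)); org=cv2.inRange(hsv,(5,120,120),(20,255,255))
yel=cv2.inRange(hsv,(21,120,120),(35,255,255)); blue=cv2.inRange(hsv,(95,90,80),(130,255,255));red=cv2.inRange(hsv,(0,150,100),(4,255,255))
for nm,m,roi,z in(("vial",white,(270,210,300,245),.0075),("stops",org,(330,190,385,255),.032),("stage",white,(330,190,385,255),.02),("stylus",yel,(250,145,285,185),.136),("ring",blue,(180,190,225,250),.058),("box",white,(170,185,225,250),.058)):
    for ce,a,r in blobs(m,roi):
        b=ray(im,cv2.boxPoints(r),z)[:,:2]; print(nm,ce.round(1),a,ray(im,[ce],z)[0,:2].round(4),"ctr",b.mean(0).round(4),"sides",np.linalg.norm(b[1]-b[0]).round(4),np.linalg.norm(b[2]-b[1]).round(4),"ang",np.degrees(np.arctan2(*(b[1]-b[0])[::-1])).round(1))
```

```text
vial [285.3 227. ] 95 [0.4609 0.1897] ctr [0.4605 0.1906] sides 0.0443 0.0148 ang -24.7
stops [360.  209.1] 52 [0.5042 0.006 ] ctr [0.5043 0.0061] sides 0.0092 0.0359 ang -10.1
stops [357.7 234.6] 49 [0.4412 0.0142] ctr [0.4413 0.0144] sides 0.0087 0.0373 ang -10.1
stage [357.4 221.9] 1288 [0.4727 0.0101] ctr [0.4731 0.01  ] sides 0.1088 0.0888 ang -7.8
stylus [267.5 160.3] 66 [0.6059 0.2408] ctr [0.6059 0.2411] sides 0.0263 0.0133 ang -18.6
ring [203.8 226.5] 8 [0.4621 0.389 ] ctr [0.4621 0.3896] sides 0.0024 0.0166 ang -90.2
box [198.4 221. ] 1153 [0.4752 0.4019] ctr [0.4813 0.4031] sides 0.0837 0.1029 ang -79.1
```

```bash
cat > plan.py <<'E'
# python3 plan.py x y z heading_deg grip [step_mm]: rows from the measured pose to a tool-down pose
import sys
from h import *
def plan(x,y,z,hd,g,step=50):
    o=ctrl.get_obs(); p=np.array(o["tool_pos"]); r=R.from_rotvec(o["tool_rot"])
    a=np.radians(hd); goal=R.from_matrix(np.array([[np.cos(a),np.sin(a),0],[np.sin(a),-np.cos(a),0],[0,0,-1]]).T)
    d=np.array([x,y,z])-p; rv=(r.inv()*goal).as_rotvec(degrees=True)
    print("pos",p.round(4),"d",d.round(4),"rv",rv.round(2),"F",o["contact_force"].round(1),"open",round(o["opening"],4),"q",o["q"].round(2),"t",o["t"])
    n=max(1,int(np.ceil(max(np.linalg.norm(d)*1000/step,np.abs(rv).max()/8))))
    for k in range(n):
        q=r*R.from_rotvec(rv*k/n,degrees=True)
        s=q.inv().apply(d/n)/.05
        print([g,s.round(2).tolist(),(rv/n/8).round(2).tolist()],end=",\n" if k%8==7 else ",")
    print()
if __name__=="__main__": plan(*map(float,sys.argv[1:]))
E
python3 plan.py 0.45 0.185 0.2 155.3 1 43; python3 -c "
from h import *
print(imaging.get_image('wrist')['hand_eye'])"
```

```text
pos [ 0.2517 -0.5715  0.2304] d [ 0.1983  0.7565 -0.0304] rv [-3.0000e-02 -1.1000e-01 -1.3153e+02] F [ 0.4 -0.4 -0.3] open 0.0854 q [-1.28  0.05  1.61  0.    1.48 -0.12] t 0.15
[1.0, [0.51, -0.64, 0.03], [-0.0, -0.0, -0.87]],[1.0, [0.59, -0.58, 0.03], [-0.0, -0.0, -0.87]],[1.0, [0.65, -0.5, 0.03], [-0.0, -0.0, -0.87]],[1.0, [0.71, -0.42, 0.03], [-0.0, -0.0, -0.87]],[1.0, [0.75, -0.33, 0.03], [-0.0, -0.0, -0.87]],[1.0, [0.79, -0.24, 0.03], [-0.0, -0.0, -0.87]],[1.0, [0.81, -0.14, 0.03], [-0.0, -0.0, -0.87]],[1.0, [0.82, -0.04, 0.03], [-0.0, -0.0, -0.87]],
[1.0, [0.82, 0.06, 0.03], [-0.0, -0.0, -0.87]],[1.0, [0.81, 0.15, 0.03], [-0.0, -0.0, -0.87]],[1.0, [0.78, 0.25, 0.03], [-0.0, -0.0, -0.87]],[1.0, [0.75, 0.34, 0.03], [-0.0, -0.0, -0.87]],[1.0, [0.7, 0.43, 0.03], [-0.0, -0.0, -0.87]],[1.0, [0.64, 0.51, 0.03], [-0.0, -0.0, -0.87]],[1.0, [0.58, 0.59, 0.03], [-0.0, -0.0, -0.87]],[1.0, [0.5, 0.65, 0.03], [-0.0, -0.0, -0.87]],
[1.0, [0.42, 0.71, 0.03], [-0.0, -0.0, -0.87]],[1.0, [0.33, 0.75, 0.03], [-0.0, -0.0, -0.87]],[1.0, [0.24, 0.79, 0.03], [-0.0, -0.0, -0.87]],
[[-6.41766049e-04 -9.55929856e-01 -2.93594445e-01  7.44714249e-02]
 [ 9.99999736e-01 -7.13179167e-04  1.36185749e-04  3.58758211e-04]
 [-3.39569465e-04 -2.93594280e-01  9.55930062e-01 -1.42946361e-01]
 [ 0.00000000e+00  0.00000000e+00  0.00000000e+00  1.00000000e+00]]
```

play_rows --series '[[1,[0.51,-0.64,0.03],[0,0,-0.87]],[1,[0.59,-0.58,0.03],[0,0,-0.87]],[1,[0.65,-0.5,0.03],[0,0,-0.87]],[1,[0.71,-0.42,0.03],[0,0,-0.87]],[1,[0.75,-0.33,0.03],[0,0,-0.87]],[1,[0.79,-0.24,0.03],[0,0,-0.87]],[1,[0.81,-0.14,0.03],[0,0,-0.87]],[1,[0.82,-0.04,0.03],[0,0,-0.87]]]' --force 30

```text
t: 1.2
tool_pos: [0.3354, -0.2525, 0.2191]
tool_rot: [2.413, 2.012, 0.0]
contact_force: [0.2, 0.3, 0.4]
opening: 0.0856
grip_force: 0.0
```

play_rows --series '[[1,[0.82,0.06,0.03],[0,0,-0.87]],[1,[0.81,0.15,0.03],[0,0,-0.87]],[1,[0.78,0.25,0.03],[0,0,-0.87]],[1,[0.75,0.34,0.03],[0,0,-0.87]],[1,[0.7,0.43,0.03],[0,0,-0.87]],[1,[0.64,0.51,0.03],[0,0,-0.87]],[1,[0.58,0.59,0.03],[0,0,-0.87]],[1,[0.5,0.65,0.03],[0,0,-0.87]]]'

```text
t: 2.2
tool_pos: [0.4166, 0.0662, 0.2072]
tool_rot: [1.193, 2.906, 0.0]
contact_force: [0.2, -0.0, 0.6]
opening: 0.0854
grip_force: 0.0
```

play_rows --series '[[1,[0.42,0.71,0.03],[0,0,-0.87]],[1,[0.33,0.75,0.03],[0,0,-0.87]],[1,[0.24,0.79,0.03],[0,0,-0.87]],[1,[0,0,0],[0,0,0]]]'

```text
t: 2.7
tool_pos: [0.4466, 0.1864, 0.2024]
tool_rot: [-0.647, -3.073, 0.0]
contact_force: [-0.2, -0.2, 0.1]
opening: 0.0855
grip_force: 0.0
```

```bash
python3 plan.py 0.46 0.19 0.2 155.3 1 43; python3 -c "
from h import *
look('wrist','w1.png')"
```

```text
pos [0.4466 0.1864 0.2024] d [ 0.0134  0.0036 -0.0024] rv [-0.03 -0.06  0.92] F [-0.2 -0.2  0.1] open 0.0855 q [ 0.24 -0.28  1.96  0.    1.45 -0.91] t 2.7
[1.0, [-0.22, 0.17, 0.05], [-0.0, -0.01, 0.12]],
```

View pics/w1.png

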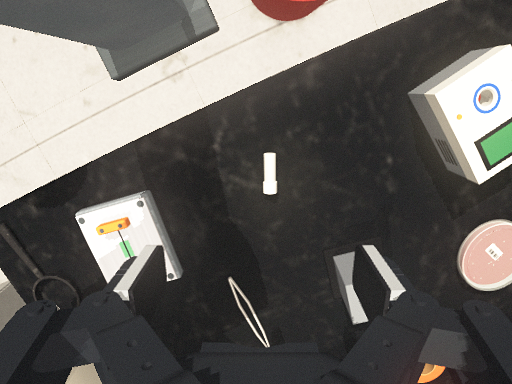

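The wrist view shows the vial at (270,174), the stage and one orange stop at (113,227), and the box's ring at (487,98). The fingers are well clear of everything.

```bash
cat > vial.py <<'E'
from h import *
def big(m,roi):
    x0,y0,x1,y1=roi; mm=np.zeros_like(m); mm[y0:y1,x0:x1]=m[y0:y1,x0:x1]
    n,l,s,ce=cv2.connectedComponentsWithStats(mm); i=1+np.argmax(s[1:,4]); return (l==i),ce[i]
def rect(im,m,z):
    r=cv2.minAreaRect(np.argwhere(m)[:,::-1].astype(np.float32)); b=ray(im,cv2.boxPoints(r),z)[:,:2]
    e=[b[1]-b[0],b[2]-b[1]]; e=max(e,key=np.linalg.norm)
    return b.mean(0).round(4),np.linalg.norm(b[1]-b[0]).round(4),np.linalg.norm(b[2]-b[1]).round(4),(np.degrees(np.arctan2(e[1],e[0]))%180).round(1)
E
python3 - <<'E'
from vial import *
im=look("wrist"); hsv=cv2.cvtColor(im["color"],cv2.COLOR_BGR2HSV)
m,c=big(cv2.inRange(hsv,(0,0,130),(180,70,255)),(240,130,310,215)); print("vial",rect(im,m,.0075))
m,c=big(cv2.inRange(hsv,(100,120,80),(130,255,255)),(455,70,512,130));e=cv2.fitEllipse(np.argwhere(m)[:,::-1].astype(np.float32)); print("ring",e,ray(im,[c,e[0]],.058))
m,c=big(cv2.inRange(hsv,(5,120,120),(20,255,255)),(90,210,140,240)); print("stop",ray(im,[c],.03),rect(im,m,.03))
E
```

```text
vial (array([0.4617, 0.1915]), np.float64(0.0147), np.float64(0.0453), np.float64(157.0))
ring ((487.88287353515625, 96.91303253173828), (23.786418914794922, 28.458343505859375), 24.04320526123047) [[0.46282262 0.40154566 0.058     ]
 [0.46299937 0.40133738 0.058     ]]
stop [[0.44131711 0.02460235 0.03      ]] (array([0.4416, 0.0174]), np.float64(0.0365), np.float64(0.0119), np.float64(82.9))
```

```bash
python3 plan.py 0.4615 0.1912 0.06 156.5 0.6 45
```

```text
pos [0.4465 0.1845 0.2025] d [ 0.015   0.0067 -0.1425] rv [-0.05 -0.03 -0.48] F [-0.3 -0.5  0.3] open 0.0857 q [ 0.24 -0.28  1.97 -0.    1.46 -0.91] t 2.8
[0.6, [-0.06, 0.06, 0.71], [-0.0, -0.0, -0.02]],[0.6, [-0.06, 0.06, 0.71], [-0.0, -0.0, -0.02]],[0.6, [-0.06, 0.06, 0.71], [-0.0, -0.0, -0.02]],[0.6, [-0.06, 0.06, 0.71], [-0.0, -0.0, -0.02]],
```

play_rows --series '[[0.6,[-0.06,0.06,0.71],[0,0,-0.02]],[0.6,[-0.06,0.06,0.71],[0,0,-0.02]],[0.6,[-0.06,0.06,0.71],[0,0,-0.02]],[0.6,[-0.06,0.06,0.71],[0,0,-0.02]],[0.6,[0,0,0],[0,0,0]]]'

```text
t: 3.42
tool_pos: [0.4601, 0.189, 0.0579]
tool_rot: [-0.638, -3.07, 0.005]
contact_force: [0.2, 1.1, 0.0]
opening: 0.0514
grip_force: 0.0
```

```bash
python3 plan.py 0.4615 0.1912 0.004 156.5 0.6 20;python3 - <<'E'
from vial import *
im=look("wrist","w2.png"); hsv=cv2.cvtColor(im["color"],cv2.COLOR_BGR2HSV)
m,c=big(cv2.inRange(hsv,(0,0,130),(180,70,255)),(200,150,330,330)); print("vial",c,rect(im,m,.0075))
E
```

```text
pos [0.4601 0.189  0.0579] d [ 0.0014  0.0022 -0.0539] rv [-0.25 -0.31  0.03] F [0.2 1.1 0. ] open 0.0514 q [ 0.24 -0.07  2.04 -0.    1.18 -0.92] t 3.425
[0.6, [-0.0, 0.02, 0.36], [-0.01, -0.01, 0.0]],[0.6, [-0.0, 0.02, 0.36], [-0.01, -0.01, 0.0]],[0.6, [-0.0, 0.02, 0.36], [-0.01, -0.01, 0.0]],
vial [265.32978723 213.7393617 ] (array([0.4626, 0.1914]), np.float64(0.0142), np.float64(0.0479), np.float64(157.4))
```

View pics/w2.png

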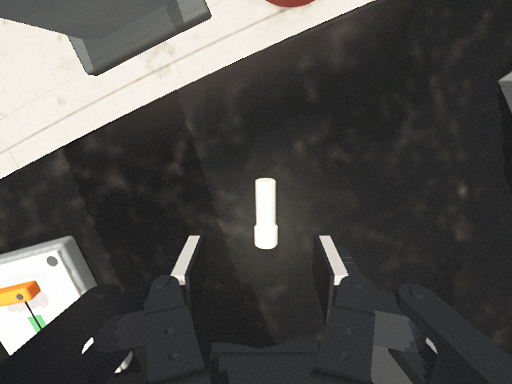

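The vial at (265,214) sits midway between the fingers and is aligned with them. I'll go down and pinch it.

play_rows --series '[[0.6,[-0.01,0.02,0.35],[0,-0.01,0]],[0.6,[-0.01,0.02,0.35],[0,-0.01,0]],[0.6,[-0.01,0.02,0.35],[0,0,0]],[0.6,[0,0,0],[0,0,0]],[0.3,[0,0,0],[0,0,0]],[0,[0,0,0],[0,0,0]],[0,[0,0,0],[0,0,0]],[0,[0,0,0],[0,0,0]]]'

```text
t: 4.47
tool_pos: [0.466, 0.193, 0.0091]
tool_rot: [0.635, 3.072, 0.0]
contact_force: [-0.0, 0.1, 3.0]
opening: 0.0131
grip_force: 31.1
```

play_rows --series '[[0,[0,0,0],[0,0,0]],[0,[0,0,0],[0,0,0]]]'

```text
t: 4.72
tool_pos: [0.466, 0.193, 0.0091]
tool_rot: [0.635, 3.073, 0.0]
contact_force: [0.5, 0.7, 5.7]
opening: 0.0133
grip_force: 31.4
```

play_rows --series '[[0,[0,0,-0.3],[0,0,0]],[0,[0,0,-0.7],[0,0,0]],[0,[0,0,-0.8],[0,0,0]],[0,[0,0,0],[0,0,0]]]'

```text
t: 5.22
tool_pos: [0.4675, 0.1936, 0.1027]
tool_rot: [0.634, 3.067, 0.004]
contact_force: [0.7, -0.6, -0.0]
opening: 0.0134
grip_force: 30.8
```

```bash
python3 - <<'E'
from vial import *
o=ctrl.get_obs();im=look("wrist"); hsv=cv2.cvtColor(im["color"],cv2.COLOR_BGR2HSV)
cv2.imwrite("pics/w3.png",im["color"])
print(proj(im,[o["tool_pos"]]),o["opening"])
E
python3 plan.py 0.477 0.0106 0.11 172.3 0 40
```

```text
[[260.42723635 249.08940594]] 0.013351270140448354
pos [0.466  0.1932 0.1003] d [ 0.011  -0.1826  0.0097] rv [  0.08   0.34 -15.65] F [ 0.5 -0.6 -0.1] open 0.0136 q [ 0.25 -0.12  2.01 -0.    1.25 -0.92] t 5.275
[0.0, [-0.33, -0.65, -0.04], [0.0, 0.01, -0.39]],[0.0, [-0.29, -0.67, -0.04], [0.0, 0.01, -0.39]],[0.0, [-0.26, -0.69, -0.04], [0.0, 0.01, -0.39]],[0.0, [-0.22, -0.7, -0.04], [0.0, 0.01, -0.39]],[0.0, [-0.18, -0.71, -0.04], [0.0, 0.01, -0.39]],
```

View pics/w3.png

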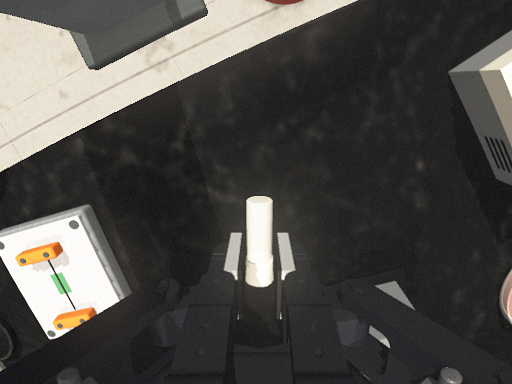

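The vial is held straight, from (259,199) to (259,285), with its centre slightly towards +x of the tool. Both stops show, at (40,254) and (76,318).

Run:
```python
from vial import *
o=ctrl.get_obs();im=look("wrist"); hsv=cv2.cvtColor(im["color"],cv2.COLOR_BGR2HSV)
w=cv2.inRange(hsv,(0,0,130),(180,70,255)); col=np.where(w[150:330,259])[0]+150; print(col.min(),col.max())
z=o["tool_pos"][2]-.0015; r=R.from_rotvec(o["tool_rot"])
for dz in(0,.0075): 
    e=ray(im,[[259,col.min()],[259,col.max()]],z+dz); print("ends in tool",r.inv().apply(e-o["tool_pos"]).round(4))
org=cv2.inRange(hsv,(5,120,120),(20,255,255))
C=[]
for roi in((10,230,70,275),(45,295,105,340)):
    m,c=big(org,roi); C.append(ray(im,[c],.030)[0]); print(c,m.sum(),C[-1],rect(im,m,.03))
print(np.mean(C,0),np.linalg.norm(C[1]-C[0]),np.degrees(np.arctan2(*(C[1]-C[0])[1::-1])))
m,c=big(cv2.inRange(hsv,(45,80,60),(85,255,255)),(40,260,85,305)); print("green",ray(im,[c],.02))
```

```text
196 286
ends in tool [[ 0.027  -0.0007  0.0013]
 [-0.0222 -0.0007  0.0016]]
ends in tool [[ 0.0295 -0.0007 -0.0062]
 [-0.0171 -0.0007 -0.0059]]
[ 42.21204188 255.62041885] 382 [0.44082968 0.0214813  0.03      ] (array([0.441, 0.018]), np.float64(0.0417), np.float64(0.0128), np.float64(81.5))
[ 73.12923077 319.59692308] 325 [0.50073414 0.00979851 0.03      ] (array([0.503 , 0.0089]), np.float64(0.042), np.float64(0.0149), np.float64(83.3))
[0.47078191 0.01563991 0.03      ] 0.06103304203624065 -11.03551186583886
green [[0.47297664 0.00996464 0.02      ]]
```

play_rows --series '[[0,[-0.33,-0.65,-0.04],[0,0.01,-0.39]],[0,[-0.29,-0.67,-0.04],[0,0.01,-0.39]],[0,[-0.26,-0.69,-0.04],[0,0.01,-0.39]],[0,[-0.22,-0.7,-0.04],[0,0.01,-0.39]],[0,[-0.18,-0.71,-0.04],[0,0.01,-0.39]],[0,[0,0,0],[0,0,0]]]'

```text
t: 6.08
tool_pos: [0.4748, 0.0085, 0.1067]
tool_rot: [-0.218, -3.127, -0.001]
contact_force: [-0.0, 0.9, -0.2]
opening: 0.0134
grip_force: 30.8
```

```bash
python3 plan.py 0.4774 0.0097 0.06 172.4 0 25; python3 -c "
from h import *
look('wrist','w4.png')"
```

```text
pos [0.4748 0.0085 0.1067] d [ 0.0026  0.0012 -0.0467] rv [-0.   -0.42 -0.36] F [-0.   0.9 -0.2] open 0.0134 q [-0.14 -0.2   2.07 -0.    1.28 -1.57] t 6.075
[0.0, [-0.03, 0.02, 0.47], [-0.0, -0.03, -0.02]],[0.0, [-0.03, 0.02, 0.47], [-0.0, -0.03, -0.02]],
```

View pics/w4.png

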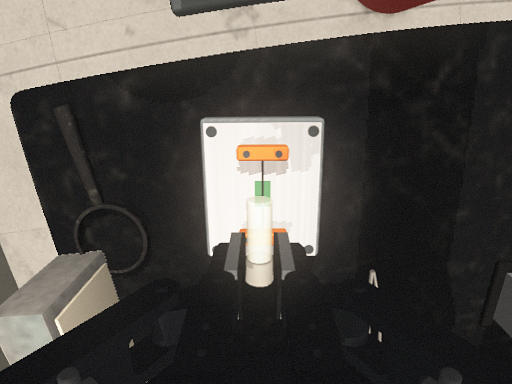

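The tool is over the stage and square to it. The near stop is at (263,153), the green mark at (262,188) and the black line at column 263.

Run:
```python
from vial import *
o=ctrl.get_obs();im=look("wrist"); hsv=cv2.cvtColor(im["color"],cv2.COLOR_BGR2HSV)
m,c=big(cv2.inRange(hsv,(5,120,120),(20,255,255)),(220,135,310,170)); s=ray(im,[c],.029)[0]; print("stop",c,s,rect(im,m,.03))
w=cv2.inRange(hsv,(0,0,110),(180,50,255))[100:256,190:340]; cn=max(cv2.findContours(w,0,2)[0],key=cv2.contourArea)[:,0]+[190,100]
for row in(130,150,175,200,220):
    x=cn[abs(cn[:,1]-row)<2][:,0]; p=ray(im,[[x.min(),row],[x.max(),row]],.02); print(row,x.min(),x.max(),p.mean(0).round(4),np.linalg.norm(p[1]-p[0]).round(4))
```

```text
stop [260.5317139  152.38461538] [0.44132434 0.01467372 0.029     ] (array([0.4412, 0.0147]), np.float64(0.0347), np.float64(0.0104), np.float64(82.1))Traceback (most recent call last):
  File "<stdin>", line 6, in <module>
    return umr_minimum(a, axis, None, out, keepdims, initial, where)
ValueError: zero-size array to reduction operation minimum which has no identity
```

play_rows --series '[[0,[-0.03,0.02,0.5],[0,-0.03,-0.02]],[0,[-0.03,0.02,0.5],[0,-0.03,-0.02]],[0,[0,0,0.1],[0,0,0]],[0,[0,0,0],[0,0,0]],[0,[0,0,0],[0,0,0]]]'

```text
t: 6.8
tool_pos: [0.4799, 0.0119, 0.0544]
tool_rot: [0.203, 3.129, -0.0]
contact_force: [0.6, -0.3, -0.3]
opening: 0.0134
grip_force: 30.8
```

```bash
python3 plan.py 0.4775 0.0100 0.030 172.2 0 25
python3 - <<'E'
from vial import *
o=ctrl.get_obs();im=look("wrist"); cv2.imwrite("pics/w5.png",cv2.resize(im["color"][100:320,150:380],None,fx=2.5,fy=2.5))
E
```

```text
pos [0.4799 0.0119 0.0544] d [-0.0024 -0.0019 -0.0244] rv [0.02 0.34 0.39] F [ 0.6 -0.3 -0.3] open 0.0134 q [-0.13 -0.12  2.09  0.    1.16 -1.57] t 6.8
[0.0, [0.04, -0.04, 0.49], [0.0, 0.04, 0.05]],
```

View pics/w5.png

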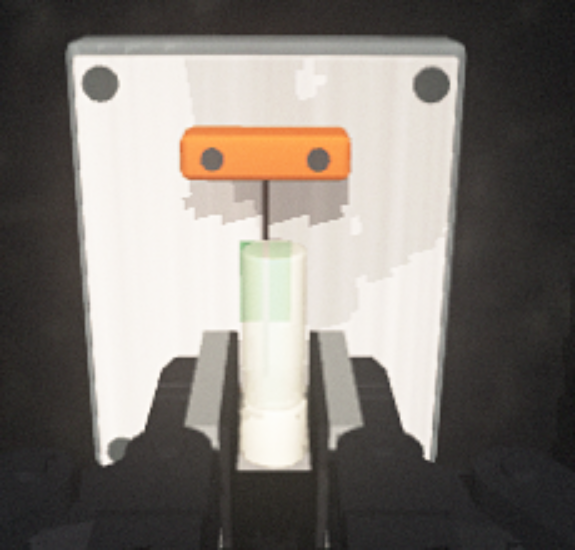

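The crop shows the vial about 3 px right of the black line at column 265. That agrees with the 2 mm error in the measured pose. I'll correct it while lowering.

play_rows --series '[[0,[0.04,-0.04,0.2],[0,0.04,0.05]],[0,[0,0,0.15],[0,0,0]],[0,[0,0,0],[0,0,0]],[0,[0,0,0],[0,0,0]]]'

```text
t: 7.35
tool_pos: [0.4768, 0.01, 0.0357]
tool_rot: [-0.215, -3.133, -0.001]
contact_force: [-0.0, 0.5, -0.1]
opening: 0.0133
grip_force: 30.8
```

```bash
python3 plan.py 0.4775 0.0100 0.029 172.2 0 25
```

```text
pos [0.4768 0.01   0.0357] d [ 0.0007  0.     -0.0067] rv [ 0.01 -0.09 -0.04] F [-0.   0.5 -0.1] open 0.0133 q [-0.14 -0.09  2.1   0.    1.13 -1.57] t 7.35
[0.0, [-0.01, 0.0, 0.13], [0.0, -0.01, -0.0]],
```

play_rows --series '[[0,[-0.01,0,0.06],[0,0,0]],[0,[0,0,0.06],[0,0,0]],[0,[0,0,0],[0,0,0]]]'

```text
t: 7.72
tool_pos: [0.4771, 0.01, 0.0295]
tool_rot: [-0.214, -3.132, -0.001]
contact_force: [0.0, -1.0, 0.4]
opening: 0.0133
grip_force: 30.8
```

play_rows --series '[[0,[0,0,0.02],[0,0,0]],[0,[0,0,0],[0,0,0]]]'

```text
t: 7.98
tool_pos: [0.4774, 0.0099, 0.0292]
tool_rot: [-0.214, -3.133, -0.0]
contact_force: [-1.3, 0.5, 4.0]
opening: 0.0132
grip_force: 31.1
```

play_rows --series '[[0.25,[0,0,0],[0,0,0]],[0.4,[0,0,0],[0,0,0]],[0.4,[0,0,0],[0,0,0]],[0.4,[0,0,-0.3],[0,0,0]],[0.4,[0,0,-0.8],[0,0,0]],[0.4,[0,0,-0.8],[0,0,0]],[0.4,[0,0,0],[0,0,0]]]'

```text
t: 8.85
tool_pos: [0.4807, 0.0095, 0.1293]
tool_rot: [0.214, 3.126, -0.0]
contact_force: [-0.3, 0.2, 0.2]
opening: 0.0343
grip_force: 0.0
```

```bash
python3 - <<'E'
from vial import *
o=ctrl.get_obs();im=look("wrist"); cv2.imwrite("pics/w6.png",im["color"][100:300,160:380].repeat(2,0).repeat(2,1))
c=look("scene")["color"]; cv2.imwrite("pics/s6.png",c)
E
python3 plan.py 0.60 0.235 0.24 160 1 43
```

```text
pos [0.4778 0.0098 0.1248] d [0.1222 0.2252 0.1152] rv [1.000e-02 1.000e-02 1.217e+01] F [ 0.9  0.  -0.3] open 0.034 q [-0.14 -0.22  2.05  0.    1.31 -1.57] t 8.95
[1.0, [-0.26, 0.68, -0.33], [0.0, 0.0, 0.22]],[1.0, [-0.24, 0.69, -0.33], [0.0, 0.0, 0.22]],[1.0, [-0.22, 0.7, -0.33], [0.0, 0.0, 0.22]],[1.0, [-0.19, 0.71, -0.33], [0.0, 0.0, 0.22]],[1.0, [-0.17, 0.71, -0.33], [0.0, 0.0, 0.22]],[1.0, [-0.15, 0.72, -0.33], [0.0, 0.0, 0.22]],[1.0, [-0.13, 0.72, -0.33], [0.0, 0.0, 0.22]],
```

View pics/w6.png

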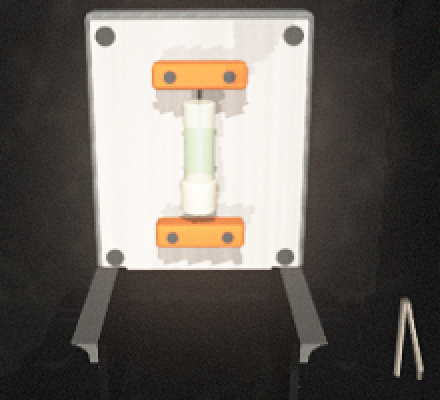

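The vial lies flat between the stops, at column 199 of the crop against the stops' centre at 200. Next I'll check how well it is centred lengthwise.

Run:
```python
from vial import *
im=look("wrist"); hsv=cv2.cvtColor(im["color"],cv2.COLOR_BGR2HSV); o=ctrl.get_obs()
u=np.array([np.cos(np.radians(-7.7)),np.sin(np.radians(-7.7))]); S=np.array([.473,.0102]); 
f=lambda p:((p[:,:2]-S)@u*1e3).round(1).tolist()
print("cam along",f(im["c2w"][None,:3,3]))
sc=lambda x,y:[160+x/2,100+y/2]
print("stops outer near/far bottom..",[f(ray(im,[sc(200,60),sc(200,90),sc(200,218),sc(200,248)],z)) for z in(.02,.026,.032)])
print("vial ends",[f(ray(im,[sc(199,99.5),sc(199,216)],z)) for z in(.02,.0275,.035)])
m,c=big(cv2.inRange(hsv,(5,120,120),(20,255,255)),(220,125,310,150)); m2,c2=big(cv2.inRange(hsv,(5,120,120),(20,255,255)),(220,200,310,230))
print(c,c2,ray(im,[c,c2],.030),f(ray(im,[c,c2],.03)))
```

```text
cam along [-70.4]
stops outer near/far bottom.. [[-40.5, -29.0, 23.3, 36.6], [-41.2, -30.0, 21.1, 34.0], [-41.9, -31.0, 18.8, 31.4]]
vial ends [[-25.3, 22.5], [-26.7, 19.7], [-28.1, 16.8]]
[259.44186047 142.37707641] [259.55794702 221.76490066] [[0.44068079 0.01462648 0.03      ]
 [0.50306121 0.0061184  0.03      ]] [-32.6, 30.3]
```

The stops' midpoint is at −4.1 mm and the vial's at −4.2 mm in this view, so the vial is centred. On to the stylus.

play_rows --series '[[1,[-0.1,0.2,-0.9],[0,0,0.22]],[1,[-0.26,0.7,-0.7],[0,0,0.22]],[1,[-0.24,0.75,-0.5],[0,0,0.22]],[1,[-0.22,0.75,-0.2],[0,0,0.22]],[1,[-0.22,0.75,0],[0,0,0.22]],[1,[-0.2,0.75,0],[0,0,0.22]],[1,[-0.2,0.75,0],[0,0,0.22]],[1,[0,0,0],[0,0,0]]]'

```text
t: 10.0
tool_pos: [0.6025, 0.2203, 0.2359]
tool_rot: [-0.545, -3.088, 0.002]
contact_force: [-0.4, -0.9, 0.1]
opening: 0.0853
grip_force: 0.0
```

play_rows --series '[[1,[0,0,0],[0,0,0]],[1,[0,0,0],[0,0,0]]]'

```text
t: 10.25
tool_pos: [0.6023, 0.2178, 0.2382]
tool_rot: [-0.55, -3.091, 0.001]
contact_force: [-0.3, -0.1, 0.6]
opening: 0.0853
grip_force: 0.0
```

```bash
python3 plan.py 0.60 0.238 0.24 160 1 43
python3 - <<'E'
from vial import *
im=look("wrist","w7.png"); hsv=cv2.cvtColor(im["color"],cv2.COLOR_BGR2HSV)
print("pred",proj(im,[[.6,.24,.136],[.6,.24,.066]]))
m,c=big(cv2.inRange(hsv,(20,110,90),(36,255,255)),(0,0,512,384)); print(c,m.sum()); print(rect(im,m,.136))
E
```

```text
pos [0.6023 0.2178 0.2382] d [-0.0023  0.0202  0.0018] rv [-0.05 -0.13 -0.2 ] F [-0.3 -0.1  0.6] open 0.0853 q [ 0.23  0.09  1.57  0.    1.49 -0.99] t 10.25
[1.0, [0.18, 0.36, -0.04], [-0.01, -0.02, -0.02]],
pred [[285.64250245 176.26971954]
 [280.14682171 158.1115463 ]]
[288.48555957 181.80685921] 554
(array([0.6049, 0.2413]), np.float64(0.0144), np.float64(0.0299), np.float64(173.8))
```

View pics/w7.png

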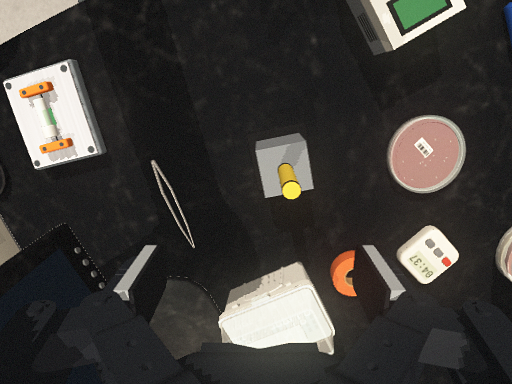

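The stylus handle's top disc is at about (291,189), with the stand round it. The vial is still in place at (47,118).

Run:
```python
from vial import *
im=look("wrist"); hsv=cv2.cvtColor(im["color"],cv2.COLOR_BGR2HSV)
m,c=big(cv2.inRange(hsv,(20,110,90),(36,255,255)),(250,130,330,220))
v=hsv[...,2]; print(np.percentile(v[m],[10,50,90]))
d,_=big((m&(v>np.percentile(v[m],90)*.88)).astype(np.uint8),(250,130,330,220)); e=cv2.minEnclosingCircle(np.argwhere(d)[:,::-1].astype(np.float32)); print("disc",e,ray(im,[e[0]],.136), d.sum())
y=np.argwhere(m); print("low row",y[:,0].max(), "top row",y[:,0].min())
# where handle base (z .066)
t=y[y[:,0]<y[:,0].min()+3].mean(0)[::-1]; print("base",ray(im,[t],.066))
print("stand corners",ray(im,[[256,146],[309,141],[314,189],[263,198]],.066).mean(0))
im=look("top");hsv=cv2.cvtColor(im["color"],cv2.COLOR_BGR2HSV)
```

```text
[170.2 218.  254. ]
disc ((291.0, 190.0), 9.219644546508789) [[0.61241104 0.24037903 0.136     ]] 246
low row 198 top row 163
base [[0.60798071 0.24248936 0.066     ]]
stand corners [0.6126759  0.24144743 0.066     ]
```

```bash
python3 plan.py 0.6125 0.2407 0.20 160 1 20
```

```text
pos [0.6027 0.2181 0.2389] d [ 0.0098  0.0226 -0.0389] rv [-0.   -0.07 -0.2 ] F [ 0.2 -0.1 -0.7] open 0.0852 q [ 0.23  0.09  1.57  0.    1.49 -0.99] t 10.4
[1.0, [-0.01, 0.16, 0.26], [-0.0, -0.0, -0.01]],[1.0, [-0.01, 0.16, 0.26], [-0.0, -0.0, -0.01]],[1.0, [-0.01, 0.16, 0.26], [-0.0, -0.0, -0.01]],
```

play_rows --series '[[1,[-0.01,0.16,0.26],[0,0,-0.01]],[1,[-0.01,0.16,0.26],[0,0,-0.01]],[1,[-0.01,0.16,0.26],[0,0,-0.01]],[1,[0,0,0],[0,0,0]]]'

```text
t: 10.9
tool_pos: [0.6114, 0.2412, 0.197]
tool_rot: [-0.541, -3.089, 0.002]
contact_force: [1.1, -0.5, 1.1]
opening: 0.0853
grip_force: 0.0
```

```bash
python3 - <<'E'
from vial import *
im=look("wrist"); hsv=cv2.cvtColor(im["color"],cv2.COLOR_BGR2HSV)
m,c=big(cv2.inRange(hsv,(20,110,90),(36,255,255)),(200,110,350,280))
v=hsv[...,2]; d,_=big((m&(v>np.percentile(v[m],90)*.88)).astype(np.uint8),(200,110,350,280)); e=cv2.minEnclosingCircle(np.argwhere(d)[:,::-1].astype(np.float32)); print("disc",e,ray(im,[e[0]],.136), d.sum())
E
python3 plan.py 0.6125 0.2407 0.085 160 1 40
```

```text
disc ((259.5, 208.0), 10.920265197753906) [[0.61223518 0.24036351 0.136     ]] 358
pos [0.612  0.241  0.1983] d [ 0.0005 -0.0003 -0.1133] rv [-0.09 -0.19  0.12] F [ 0.3  0.4 -0.1] open 0.0856 q [ 0.26  0.15  1.56  0.    1.43 -0.96] t 10.95
[1.0, [-0.01, 0.0, 0.76], [-0.0, -0.01, 0.01]],[1.0, [-0.01, -0.0, 0.76], [-0.0, -0.01, 0.01]],[1.0, [-0.0, -0.0, 0.76], [-0.0, -0.01, 0.01]],
```

play_rows --series '[[1,[0,0,0.6],[0,0,0]],[1,[0,0,0.76],[0,0,0]],[1,[0,0,0.6],[0,0,0]],[1,[0,0,0.3],[0,0,0]],[0.5,[0,0,0],[0,0,0]],[0.2,[0,0,0],[0,0,0]],[0,[0,0,0],[0,0,0]],[0,[0,0,0],[0,0,0]]]' --force 60

```text
t: 11.95
tool_pos: [0.613, 0.241, 0.0881]
tool_rot: [0.543, 3.094, 0.001]
contact_force: [-0.8, -0.7, 3.7]
opening: 0.0139
grip_force: 58.4
```

play_rows --series '[[0,[0,0,0],[0,0,0]],[0,[0,0,0],[0,0,0]],[0,[0,0,0],[0,0,0]]]'

```text
t: 12.32
tool_pos: [0.613, 0.241, 0.0881]
tool_rot: [0.543, 3.094, 0.001]
contact_force: [-1.2, -0.0, 5.6]
opening: 0.0136
grip_force: 58.4
```

```bash
python3 plan.py 0.6125 0.2407 0.185 160 0 30
```

```text
pos [0.613  0.241  0.0881] d [-0.0005 -0.0003  0.0969] rv [0.05 0.01 0.09] F [-1.2 -0.   5.6] open 0.0136 q [ 0.26  0.25  1.64  0.    1.25 -0.96] t 12.325
[0.0, [0.0, -0.0, -0.48], [0.0, 0.0, 0.0]],[0.0, [0.0, -0.0, -0.48], [0.0, 0.0, 0.0]],[0.0, [0.0, -0.0, -0.48], [0.0, 0.0, 0.0]],[0.0, [0.0, -0.0, -0.48], [0.0, 0.0, 0.0]],
```

play_rows --series '[[0,[0,0,-0.3],[0,0,0]],[0,[0,0,-0.5],[0,0,0]],[0,[0,0,-0.6],[0,0,0]],[0,[0,0,-0.6],[0,0,0]],[0,[0,0,-0.4],[0,0,0]],[0,[0,0,0],[0,0,0]],[0,[0,0,0],[0,0,0]]]'

```text
t: 13.2
tool_pos: [0.6117, 0.2406, 0.2052]
tool_rot: [-0.543, -3.091, 0.001]
contact_force: [-0.1, 0.2, -1.3]
opening: 0.0132
grip_force: 58.5
```

```bash
python3 plan.py 0.465 0.36 0.21 160 0 35
python3 - <<'E'
from vial import *
im=look("wrist"); s=look("scene"); o=ctrl.get_obs()
cv2.imwrite("pics/w8.png",np.vstack([im["color"][60:360,100:420],cv2.resize(s["color"][130:270,180:340],(320,280))]))
for i in(im,s): print(proj(i,[o["tool_pos"]+[0,0,-.082],o["tool_pos"]+[0,0,-.022]]))
E
```

```text
pos [0.6117 0.2406 0.2052] d [-0.1467  0.1194  0.0048] rv [-0.08 -0.19  0.09] F [-0.1  0.2 -1.3] open 0.0132 q [ 0.26  0.15  1.56  0.    1.44 -0.96] t 13.2
[0.0, [0.6, 0.21, -0.01], [-0.0, -0.0, 0.0]],[0.0, [0.6, 0.21, -0.01], [-0.0, -0.0, 0.0]],[0.0, [0.6, 0.21, -0.02], [-0.0, -0.0, 0.0]],[0.0, [0.6, 0.21, -0.02], [-0.0, -0.0, 0.0]],[0.0, [0.6, 0.21, -0.02], [-0.0, -0.0, 0.0]],[0.0, [0.6, 0.21, -0.02], [-0.0, -0.0, 0.0]],
[[259.92884346 196.00561217]
 [260.04354741 229.82754597]]
[[259.60775985 170.11726796]
 [259.9973952  146.80476597]]
```

View pics/w8.png

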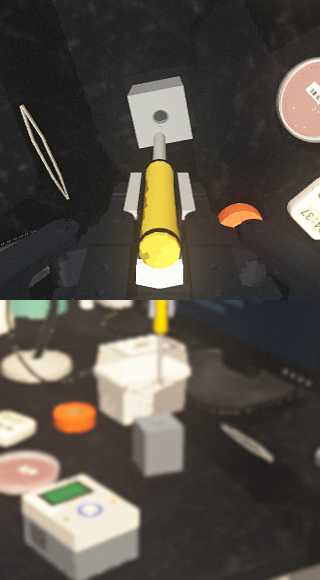

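The stylus is out of the stand and hangs straight. Its tip is at (260,197), against a predicted (259.9,196.0). Now to the box.

play_rows --series '[[0,[0.4,0.15,0],[0,0,0]],[0,[0.6,0.21,0],[0,0,0]],[0,[0.65,0.23,0],[0,0,0]],[0,[0.65,0.23,0],[0,0,0]],[0,[0.6,0.21,0],[0,0,0]],[0,[0.5,0.15,0],[0,0,0]],[0,[0.1,0.05,0],[0,0,0]],[0,[0,0,0],[0,0,0]]]'

```text
t: 14.3
tool_pos: [0.4685, 0.3584, 0.2068]
tool_rot: [-0.542, -3.093, 0.0]
contact_force: [0.6, -1.1, -0.2]
opening: 0.0135
grip_force: 58.5
```

play_rows --series '[[0,[0,0,0],[0,0,0]],[0,[0,0,0],[0,0,0]]]'

```text
t: 14.55
tool_pos: [0.4695, 0.3577, 0.2069]
tool_rot: [-0.545, -3.093, -0.0]
contact_force: [-1.0, -0.4, -0.3]
opening: 0.0137
grip_force: 58.5
```

```bash
cat > ring.py <<'E'
from vial import *
o=ctrl.get_obs();im=look("wrist"); hsv=cv2.cvtColor(im["color"],cv2.COLOR_BGR2HSV)
p=proj(im,[[.4625,.4005,.058]])[0]; print("pred",p)
m=cv2.inRange(hsv,(98,110,80),(130,255,255)); x,y=p.astype(int); x0,y0=max(x-35,0),max(y-35,0)
roi=np.zeros_like(m);roi[y0:y+35,x0:x+35]=m[y0:y+35,x0:x+35]
pts=np.argwhere(roi)[:,::-1].astype(np.float32); h=cv2.convexHull(pts); e=cv2.fitEllipse(h)
print("n",len(pts),e,"ring",ray(im,[e[0]],.058)[0], "diam", [np.linalg.norm(np.diff(ray(im,[[e[0][0]-a/2,e[0][1]],[e[0][0]+a/2,e[0][1]]],.058),axis=0)).round(4) for a in e[1]])
r=R.from_rotvec(o["tool_rot"]); tip=o["tool_pos"]+r.apply([0,0,.082]); print("tip",tip,"projected",proj(im,[tip]))
E
python3 ring.py; python3 plan.py 0.463 0.4005 0.17 160 0 35
```

```text
pred [301.42427549 150.90689655]
n 183 ((302.486572265625, 151.02108764648438), (27.826448440551758, 28.834028244018555), 58.29154968261719) ring [0.4629293 0.4013789 0.058    ] diam [np.float64(0.0254), np.float64(0.0263)]
tip [0.46936177 0.357731   0.12492271] projected [[259.98246445 196.14536548]]
pos [0.4694 0.3577 0.2069] d [-0.0064  0.0428 -0.0369] rv [-0.02 -0.09  0.02] F [-0.1 -0.7  0.1] open 0.0134 q [ 0.52 -0.01  1.72  0.    1.44 -0.7 ] t 14.6
[0.0, [0.21, 0.38, 0.37], [-0.0, -0.01, 0.0]],[0.0, [0.21, 0.38, 0.37], [-0.0, -0.01, 0.0]],
```

play_rows --series '[[0,[0.16,0.29,0.27],[0,0,0]],[0,[0.16,0.29,0.27],[0,0,0]],[0,[0.11,0.19,0.19],[0,0,0]],[0,[0,0,0],[0,0,0]],[0,[0,0,0],[0,0,0]]]'

```text
t: 15.22
tool_pos: [0.4618, 0.4019, 0.1706]
tool_rot: [-0.542, -3.093, -0.0]
contact_force: [0.0, 0.7, -0.5]
opening: 0.0138
grip_force: 58.6
```

```bash
python3 ring.py; python3 plan.py 0.4629 0.4012 0.145 160 0 12; python3 -c "
from h import *
c=look('wrist')['color'];cv2.imwrite('pics/w9.png',cv2.resize(c[120:300,170:350],None,fx=3,fy=3))"
```

```text
pred [258.60612586 185.84964017]
n 178 ((259.53057861328125, 185.78836059570312), (30.361570358276367, 31.27074432373047), 86.91972351074219) ring [0.46270914 0.40123076 0.058     ] diam [np.float64(0.0249), np.float64(0.0257)]
tip [0.46167145 0.40192042 0.08856069] projected [[259.98243698 196.14645381]]
pos [0.462  0.4018 0.171 ] d [ 0.0009 -0.0006 -0.026 ] rv [ 0.02 -0.05  0.09] F [ 0.5 -0.5 -0.2] open 0.0137 q [ 0.59  0.07  1.7   0.    1.37 -0.63] t 15.275
[0.0, [-0.01, -0.0, 0.17], [0.0, -0.0, 0.0]],[0.0, [-0.01, -0.0, 0.17], [0.0, -0.0, 0.0]],[0.0, [-0.01, -0.0, 0.17], [0.0, -0.0, 0.0]],
```

View pics/w9.png

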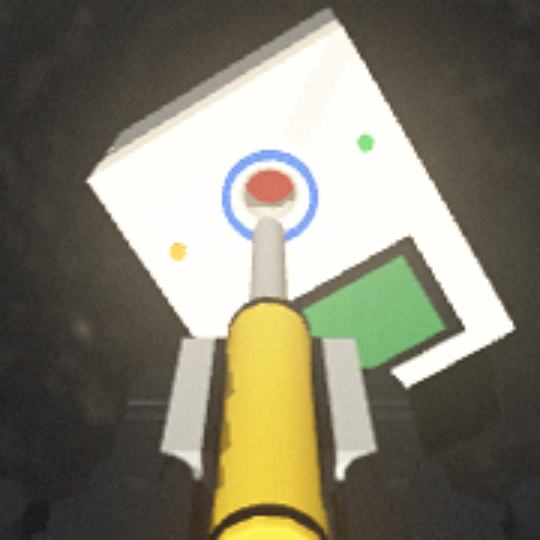

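The stylus tip at (268,222) in the crop is lined up with the ring and the red button at (270,188). It lies within about 1 mm of the hole's axis, so I'll go in.

play_rows --series '[[0,[-0.02,0,0.2],[0,0,0]],[0,[0,0,0.2],[0,0,0]],[0,[0,0,0.2],[0,0,0]],[0,[0,0,0.2],[0,0,0]],[0,[0,0,0.1],[0,0,0]],[0,[0,0,0],[0,0,0]],[0,[0,0,0],[0,0,0]]]'

```text
t: 16.2
tool_pos: [0.4629, 0.4016, 0.126]
tool_rot: [-0.543, -3.093, -0.001]
contact_force: [-0.0, 0.3, 0.6]
opening: 0.0134
grip_force: 58.6
```

play_rows --series '[[0,[0,0,0.1],[0,0,0]],[0,[0,0,0.08],[0,0,0]],[0,[0,0,0],[0,0,0]],[0,[0,0,0],[0,0,0]]]'

```text
t: 16.7
tool_pos: [0.463, 0.4017, 0.1172]
tool_rot: [-0.543, -3.094, -0.002]
contact_force: [1.1, -0.2, 1.8]
opening: 0.0136
grip_force: 59.0
```

play_rows --series '[[0,[0,0,0.06],[0,0,0]],[0,[0,0,0],[0,0,0]],[0,[0,0,0],[0,0,0]]]'

```text
t: 17.08
tool_pos: [0.463, 0.4017, 0.114]
tool_rot: [-0.543, -3.094, -0.002]
contact_force: [0.0, 0.3, 4.7]
opening: 0.0137
grip_force: 59.1
```

play_rows --series '[[0,[0,0,0.04],[0,0,0]],[0,[0,0,0],[0,0,0]],[0,[0,0,0],[0,0,0]]]'

```text
t: 17.45
tool_pos: [0.4633, 0.4019, 0.1134]
tool_rot: [-0.543, -3.094, -0.002]
contact_force: [-1.0, -0.1, 9.2]
opening: 0.0135
grip_force: 59.9
```

play_rows --series '[[0,[0,0,0.03],[0,0,0]],[0,[0,0,0],[0,0,0]],[0,[0,0,0],[0,0,0]],[0,[0,0,0],[0,0,0]]]'

```text
t: 17.95
tool_pos: [0.4636, 0.402, 0.1131]
tool_rot: [0.543, 3.094, 0.002]
contact_force: [-1.9, -2.4, 15.5]
opening: 0.0135
grip_force: 60.4
```

Run:
```python
from vial import *
o=ctrl.get_obs(); print(o["tool_pos"],o["contact_force"])
s=look("top")["color"]; hsv=cv2.cvtColor(s,cv2.COLOR_BGR2HSV)
cv2.imwrite("pics/t10.png",cv2.resize(s[120:260,120:400],None,fx=2.8,fy=2.8))
```

```text
[0.46358918 0.40201889 0.1131322 ] [-1.8933068  -2.39469507 15.50119989]
```

View pics/t10.png

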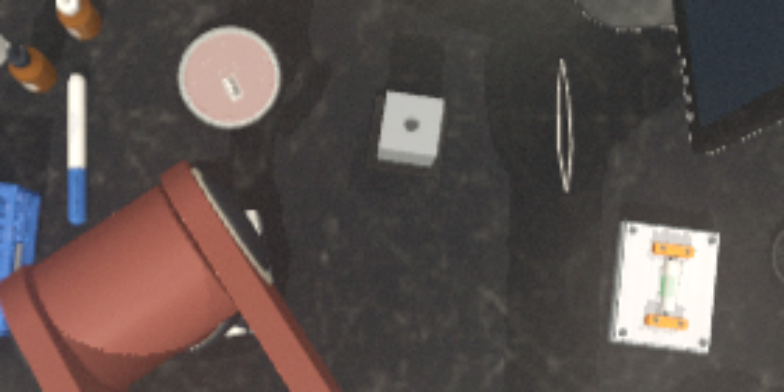

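The vial is still centred between the stops, at (668,287) in the crop. The plate, marker and forceps haven't moved, and the button is against its stop with 15 N on it. I'll hand the job in.

```bash
python3 -c "
from station import ctrl
print(ctrl.finish_job())"
```

```text
the job is handed in; nothing more can be done
None
```

I handed the job in at about 18 s, with the vial flat and centred on the stage and the stylus still gripped, holding the red button against its stop at about 15 N; I viewed 12 pictures, two over the limit of 10.

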